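# Lock the arm of a pour-over drip stand with its thumbscrew

### The job

Lock the sliding arm of the coffee drip stand: take the wing-headed thumbscrew from the wooden block, put its T-shaped foot through the slot in the arm, slide the arm gently along until the foot drops through the hidden slot in the sprung clamp plate beneath, then push the screw fully home and give it a quarter turn so that it locks. Press only lightly, feeling for the slot and never forcing it (keep well under 25 N), leave the round-knob screw, the cup, the mug and the milk pitcher where they are, and let go of the screw.

Things in the scene. Friction and masses are not known exactly. Their poses are not given: they have to be found in the camera images.
- stand: pour-over drip stand, fixed: dark wooden foot 240 (x) x 140 (y) x 18 mm high; on it a dark steel pedestal 124 x 60 mm (x = -118 to 6 mm), top 80 mm above the table, with a channel along x in which a flat arm slides, its ring end towards +x. A sprung clamp plate is hidden in the channel under the arm. Origin on the table at the foot's centre, z up
- channel (a point): fixed point of the stand at x = -55 mm, y = 0, z = 80 mm in its frame, axes parallel: middle of the channel. The hidden plate (84 x 40 x 6 mm, top 6.5 mm below this) has one slot, 8.5 mm along x by 17.5 mm along y, centred at y = 0 and anywhere within 15 mm of this point along x: it differs each time and is found by feel. Foot and arm can slide 21 mm either way from here (arm's end stops)
- clamp_feel (a point): fixed point of the stand 6.5 mm below channel, the height of the plate's top. Pressed beside its slot, the plate yields at 1.5 N plus 1 N per mm for 6 mm, then is rigid (too much). With the foot 3 to 4 mm into the spring, slide: over the slot the plate springs up round the foot, the push vanishes, and going on sideways meets a firm stop; centre the foot in its 2.5 mm of play before pushing home
- slot_top (a point): centre of the slot in the flat aluminium arm, at its top face, 80 mm above the table; axes as the stand's. Slot 9.5 mm along x, 18.5 mm along y, right through. Arm 40 mm wide, 6 mm thick, flush with the pedestal, ending in a ring 84 mm across centred 125 mm in +x. It slides along the stand's x only (about 1.5 N friction), stays where left, from 21 mm behind to 21 mm ahead of channel
- screw: loose steel thumbscrew, 50 to 85 g, upright in a hole of the wooden block at the start. Origin on its axis at the underside of the wing head, z up. Wing: flat plate 10 mm thick (x), 34 mm long (y), 32 mm high, notched on top. Below it a 6.5 mm shank and a T-foot. Home: wing underside on the arm's top, origin at slot_top; the foot is then 1 mm clear under the plate and turns freely either way
- screw_grip (a point): point on the thumbscrew's axis 22 mm above its origin (wing underside) and 10 mm below the wing's top: a height to pinch the 10 mm thick wing from above; axes as screw
- screw_foot (a point): centre of the bottom of the screw's T-foot, 19.5 mm below screw's origin. Foot 6 mm (x) x 15 mm (y) x 5 mm high, square-edged. Wing and foot point the same way (y); a half turn makes no difference. The foot passes the slots only with the wing across the arm (along the stand's y), within about 6 degrees
- block: fixed wooden block 60 (x) x 140 (y) x 30 mm high with two round 20 mm holes 70 mm apart along its y; origin under its centre. In one hole stands the thumbscrew (wing underside on the block's top), in the other the round-knob screw
- knobscrew: bystander: screw with a round knob 26 mm across, 18 mm high, in the other hole of the block; origin at the knob's underside
- cup: bystander: small white cup, 58 mm across, 48 mm high, on the stand's foot under the arm's ring
- mug: bystander: white mug, 85 mm high
- pitcher: bystander: steel milk pitcher, 95 mm high

How it is judged (in metres and radians):
On the way, in this order (a step that is already met when the one before it is completed fails the run):
1. the screw's foot is in the arm's slot (horizontal distance between screw_foot and slot_top below 0.005 m and angle between screw's own z axis and vertical below 0.12 rad and z of screw in the frame of slot_top below 0.0165 m), for 0.1 s.
2. the foot is through the clamp plate's slot, the two slots in line (horizontal distance between screw_foot and slot_top below 0.005 m and angle between screw's own z axis and vertical below 0.12 rad and z of screw in the frame of slot_top below 0.003 m), for 0.1 s.
At the end, for the whole second after the job is handed in: the thumbscrew stands upright (within 7 degrees) in the arm's slot (within 5 mm), its wing's underside within 2 mm of the arm's top, the wing turned at least 60 degrees from across the arm, at rest and released (horizontal distance between screw_foot and slot_top below 0.005 m and angle between screw's own z axis and vertical below 0.12 rad and z of screw in the frame of slot_top below 0.002 m and angle between the y axis of screw and the y axis of stand, either way round above 1.05 rad and linear speed of screw below 0.02 m/s and contact force between the fingers and screw below 0.1 N); the robot touches nothing.
It fails at once if the screw is forced against the stand, arm or clamp plate with more than 25 N (contact force between screw and stand above 25 N).
It fails at once if the gripper pushes on the stand or arm with more than 25 N (contact force between the fingers and stand above 25 N).
It fails at once if another thing (round-knob screw, small cup, mug or milk pitcher) is moved more than 30 mm (distance of any of knobscrew, cup, mug, pitcher from where it was at the start of the episode above 0.03 m).
It also fails if it takes over 72 s, if anything falls off the work surface, if the arm or the gripper's body presses on something with over 40 N, if the wrist force passes 120 N, or if a joint passes its speed limit or range.

### The arm

A 6-joint arm with a two-finger parallel gripper is mounted at the origin on the work surface. World frame = base frame: x ahead of the robot, y to its left, z up, the work surface at z = 0. Lengths are in mm, angles in rad, forces in N, time in s.
With the tool pointing down it reaches from about 275 to 1000 mm from the base axis. Payload 8.4 kg.
Tool frame: the origin (TCP) lies between the finger pads; the fingertips stand 17 mm ahead of it and the grasp point (between the pads) lies 2 mm behind it (r.tcp_to_tips is the distance from the TCP to the fingertips, in mm); z points along the fingers, y is the line along which they close (so a half turn about z gives the same grasp; the last joint's range is limited). The gripper opens to 85 mm and grips with 20 to 120 N. Pads are 22 mm wide; open, the fingers measure 114 mm over their backs; the gripper's body (76 mm by 85 mm) begins 54 mm behind the grasp point. The pads swing forward as they close: fully open they stand 13 mm farther back than shut.
Start: joints at [-1.244, 0.353, 1.633, -0, 1.155, -0.002], TCP at [201.816, -591.522, 248.281] pointing down, gripper open.
Joint ranges: [-2.63, 2.63], [-0.92, 2.1], [0.06, 2.66], [-1.3, 4.44], [0, 2.69], [-3.02, 3.02]. Speed limits (rad/s): [2.22, 2.22, 2.79, 3.14, 3.14, 3.14].

### API

Orientations are given as [roll, pitch, yaw] about the fixed x, y, z axes, in that order (R = Rz(yaw) Ry(pitch) Rx(roll)).
In Python, from rig import r gives the robot as it stands. The module is installed in compiled form; this text tells all that it offers.
- The arm moves only by the tool apply_moves, never from a script. Its argument "series" is text: rows parted by semicolons, each of 7 numbers parted by spaces: the shift along the tool's x, y, z in cm, then the turn, a rotation vector about the tool's x, y, z in rad, then the gripper's target within -1 to 1 (shut at 1, half-way at 0, fully open at -1). In form: tx ty tz rx ry rz fingers; .... A call has exactly 10 rows; each row shifts and turns the commanded pose from where the row before left it, along the tool's axes as they then stand; what a row does not reach is not made up. A row lasts 1/12 s, in which the tool goes at most 41.7 mm and 7.16 degrees, less where a joint would pass 70% of its speed; a pose out of reach is approached as far as the arm can. A call with a gripper value outside its range is refused whole. The fingers move at their own pace and stop on an object; "squeeze" is the grip in N (left out, the last holds). Time passes only in rows, so rows that do not move let the fingers close, or fill a call up. It gives the time, the measured TCP pose, the force and the opening at its end, in the units of the state.
- r.sense(): the state, without advancing time (a new reading comes with each control period).
- r.grab_frame(name): name is "side" or "top" or "wrist"; returns the picture (400x640x3 uint8, blue, green, red); there is no depth.
- r.camera_info(name): a dict with "K" (3x3 intrinsics, pixels), "extrinsics" (4x4, takes a point from camera to world coordinates). Camera axes: x right, y down, z forward; pixel columns grow to the right and rows downward; lengths in mm; the calibration is good to about 2 mm. The wrist camera is an equidistant fisheye: a pixel r from the principal point sees the ray r / f radians off the axis. A picture is of the moment at which its call begins: read the wrist's pose just before it. camera_info takes no time and is no camera call; for the wrist camera it gives the pose at the moment of the call.
- r.sign_off(): hands the job in, once; it reports no verdict.
The state is a dict: "clock": time; "qpos": joint angles; "qvel": joint speeds; "joint_efforts": joint torques, N m; "eef_pos": TCP position; "tcp_rot": TCP orientation; "contact_force": force on the tool from outside, world axes, zero at the start; "wrist_torque": the same for the moment, N m; "opening": opening from 0.0 (shut) to 1.0 (fully open).
Only numpy, scipy, OpenCV 4.12 (cv2) and the standard library are available. Lean on these libraries where they do the work, as an engineer would, in place of code of your own. Each camera call takes 0.05 s, during which the arm holds its last target. There are 200 camera calls.

## Working session

There is one attempt and no reset: what is moved stays moved. The work goes in short steps, Python scripts to look and compute and a tool call to move; the robot and the scene stay as the last step left them, time stands still between calls to the robot, and variables do not carry over. Pictures are saved under pics/ and viewed, on a budget of 10 in all, crops included, one or two more only if the job needs it, and the job is handed in when it is done.

Besides the shell and the picture viewer there is one more tool, called after "Call:" in YAML: its name, and indented under it one key for each argument. apply_moves: Moves the arm, as the interface text tells. Its arguments: {"type":"object","properties":{"series":{"type":"string"},"squeeze":{"type":"number"}},"required":["series"]}

```bash
mkdir -p pics; python3 - <<'E'
from rig import r
import cv2, numpy as np
s=r.sense(); print(s['clock'],s['eef_pos'],s['tcp_rot'],s['contact_force'],s['opening'],r.tcp_to_tips)
for n in ["side","top"]:
    cv2.imwrite(f"pics/{n}0.png",r.grab_frame(n)); c=r.camera_info(n); print(n,np.round(c["K"],1).tolist(),np.round(c["extrinsics"],3).tolist())
E
```

```text
0.0 [ 201.6682895  -591.09846153  247.57792344] [-3.14023039e+00 -1.01052697e-05  3.28732460e-01] [-0.43914439 -1.35307681  0.04153754] 0.9998119546255819 17.0
side [[423.7, 0.0, 315.7], [0.0, 423.7, 199.4], [0.0, 0.0, 1.0]] [[-1.0, -0.002, 0.022, 514.879], [-0.02, 0.523, -0.852, 1141.56], [-0.01, -0.853, -0.522, 783.68], [0.0, 0.0, 0.0, 1.0]]
top [[390.8, 0.0, 320.7], [0.0, 390.8, 204.1], [0.0, 0.0, 1.0]] [[-0.001, -0.98, 0.2, 342.106], [-1.0, -0.0, -0.007, -7.86], [0.007, -0.2, -0.98, 1061.712], [0.0, 0.0, 0.0, 1.0]]
```

View pics/top0.png

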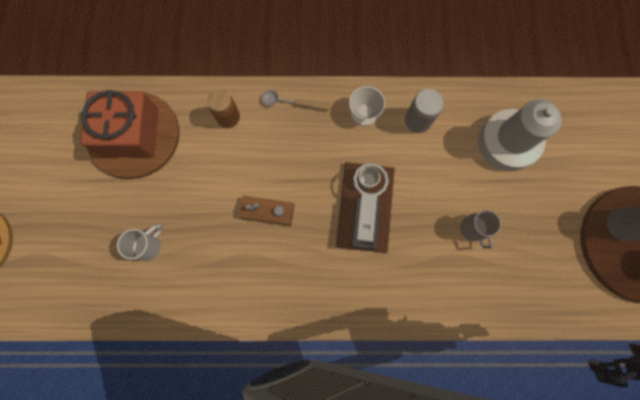

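View pics/side0.png

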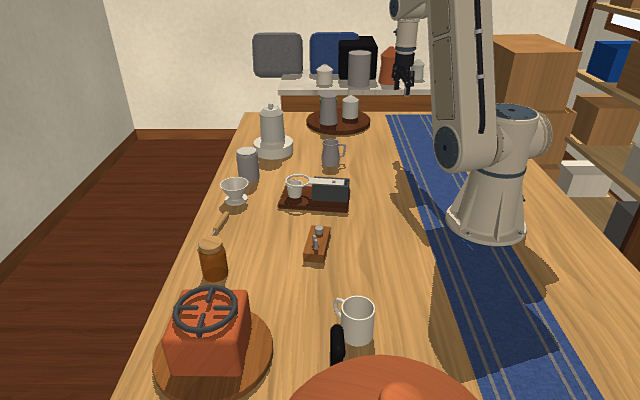

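The top view shows the stand near pixel (366,208), ring up (+x of stand is roughly world +x), and the arm's slot near (367,227). The block is near (265,210), with the wing screw at (251,207) and the knob at (278,211). The side view agrees with this. I'll take coarse positions from these and then use the wrist camera.

```bash
cat > h.py <<'E'
import numpy as np, cv2
from rig import r
from scipy.spatial.transform import Rotation as R
def ray(info,uv,fish=False):
    K=np.array(info["K"]);E=np.array(info["extrinsics"])
    x=(uv[0]-K[0,2])/K[0,0]; y=(uv[1]-K[1,2])/K[1,1]
    if fish:
        t=np.hypot(x,y); d=np.array([x,y,0])*(np.sin(t)/t if t>1e-9 else 1); d[2]=np.cos(t)
    else: d=np.array([x,y,1.])
    return E[:3,3],E[:3,:3]@d
def onz(info,uv,z,fish=False):
    o,d=ray(info,uv,fish); return o+d*(z-o[2])/d[2]
def proj(info,p,fish=False):
    K=np.array(info["K"]);E=np.array(info["extrinsics"])
    c=E[:3,:3].T@(np.asarray(p,float)-E[:3,3])
    if fish:
        q=np.hypot(c[0],c[1]); t=np.arctan2(q,c[2]); x,y=c[:2]/q*t
    else: x,y=c[:2]/c[2]
    return np.array([x*K[0,0]+K[0,2],y*K[1,1]+K[1,2]])
E
python3 - <<'E'
from h import *
c=r.camera_info("top")
for n,uv,z in [("wing",(251,206),50),("knob",(278,211),48),("slot",(367,227),80),("blockc",(265,210),30),("footA",(346,163),18),("footB",(394,168),18),("footC",(386,252),18),("footD",(337,247),18),("ring",(371,180),80),
  ("mug",(133,245),85),("pitcher",(487,222),95),("bA",(240,196),30),("bB",(294,201),30),("bC",(292,225),30),("bD",(237,218),30)]:
    print(n,np.round(onz(c,uv,z),0))
im=cv2.imread("pics/top0.png")[140:265,225:405]
w=r.camera_info("wrist");print(np.round(w["K"],1).tolist(),np.round(w["extrinsics"],3).tolist())
E
```

```text
wing [543. 168.  50.]
knob [530.  97.  48.]
slot [ 483. -133.   80.]
blockc [536. 134.  30.]
footA [672. -86.  18.]
footB [ 657. -220.   18.]
footC [ 425. -189.   18.]
footD [438. -59.  18.]
ring [ 606. -146.   80.]
mug [437. 452.  85.]
pitcher [ 493. -432.   95.]
bA [575. 202.  30.]
bB [561.  56.  30.]
bC [495.  61.  30.]
bD [514. 208.  30.]
[[309.7, 0.0, 317.0], [0.0, 309.7, 200.0], [0.0, 0.0, 1.0]] [[0.323, -0.9, -0.292, 277.13], [-0.946, -0.308, -0.099, -566.573], [-0.001, 0.309, -0.951, 373.387], [0.0, 0.0, 0.0, 1.0]]
```

```bash
cat >> h.py <<'E'
def plan(p0,yaw0,p1,yaw1,n):
    "rows (cm, rad) from pose to pose, tool pointing down"
    d=(np.array(p1,float)-p0)/n/10; dy=(yaw1-yaw0)/n
    for i in range(n):
        y=yaw0+i*dy; print("%.2f %.2f %.2f 0 0 %.3f"%(d[0]*np.cos(y)+d[1]*np.sin(y), d[0]*np.sin(y)-d[1]*np.cos(y),-d[2],-dy))
E
python3 -c "
from h import *
plan([201.7,-591.1,247.6],.3287,[490,-140,230],1.46,16)"
```

```text
2.62 -2.09 0.11 0 0 -0.071
2.76 -1.90 0.11 0 0 -0.071
2.88 -1.70 0.11 0 0 -0.071
3.00 -1.49 0.11 0 0 -0.071
3.09 -1.27 0.11 0 0 -0.071
3.18 -1.05 0.11 0 0 -0.071
3.24 -0.83 0.11 0 0 -0.071
3.29 -0.59 0.11 0 0 -0.071
3.33 -0.36 0.11 0 0 -0.071
3.34 -0.12 0.11 0 0 -0.071
3.34 0.11 0.11 0 0 -0.071
3.33 0.35 0.11 0 0 -0.071
3.29 0.58 0.11 0 0 -0.071
3.25 0.81 0.11 0 0 -0.071
3.18 1.04 0.11 0 0 -0.071
3.10 1.26 0.11 0 0 -0.071
```

Call:
apply_moves:
  series: "2.6 -2.1 0.1 0 0 -0.07 -1; 2.75 -1.9 0.1 0 0 -0.07 -1; 2.9 -1.7 0.1 0 0 -0.07 -1; 3.0 -1.5 0.1 0 0 -0.07 -1; 3.1 -1.25 0.1 0 0 -0.07 -1; 3.2 -1.05 0.1 0 0 -0.07 -1; 3.25 -0.8 0.1 0 0 -0.07 -1; 3.3 -0.6 0.1 0 0 -0.07 -1; 3.3 -0.35 0.1 0 0 -0.07 -1; 3.35 -0.1 0.1 0 0 -0.07 -1"
  squeeze: 30

```text
clock: 0.93
eef_pos: [383.9, -308.7, 238.1]
tcp_rot: [-3.141, -0.0, 1.032]
contact_force: [0.6, 0.3, -0.5]
opening: 1.001
```

Call:
apply_moves:
  series: "3.35 0.1 0.1 0 0 -0.07 -1; 3.35 0.35 0.1 0 0 -0.07 -1; 3.3 0.6 0.1 0 0 -0.07 -1; 3.25 0.8 0.1 0 0 -0.07 -1; 3.2 1.0 0.1 0 0 -0.07 -1; 3.1 1.25 0.1 0 0 -0.07 -1; 0 0 0 0 0 0 -1; 0 0 0 0 0 0 -1; 0 0 0 0 0 0 -1; 0 0 0 0 0 0 -1"

```text
clock: 1.77
eef_pos: [492.0, -142.1, 232.1]
tcp_rot: [-3.141, 0.0, 1.447]
contact_force: [-0.0, -0.3, -0.1]
opening: 1.002
```

```bash
cat > snap.py <<'E'
import sys,pickle
from h import *
n=sys.argv[1]; s=r.sense(); w=r.camera_info("wrist"); im=r.grab_frame("wrist")
cv2.imwrite(f"pics/{n}.png",im); pickle.dump(w,open(f"pics/{n}.pkl","wb"))
print(s['clock'],np.round(s['eef_pos'],1),np.round(s['tcp_rot'],4),np.round(s['contact_force'],2),np.abs(s['qvel']).max(),s['qpos'][5])
E
python3 snap.py w1
```

```text
1.7667 [ 492.  -142.1  232.1] [-3.1410e+00  2.0000e-04  1.4474e+00] [-0.01 -0.34 -0.09] 0.010508629287865404 -0.16025787793825222
```

View pics/w1.png

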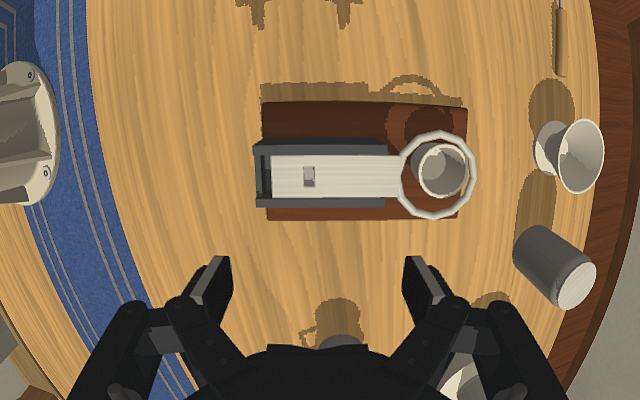

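Wrist view from above the stand: arm slot at about (309,176), arm from x=270 to the ring at (437,175), pedestal top edges at rows ~142 and ~206. Next I'll measure these to subpixel.

```bash
python3 - <<'E'
from h import *; import pickle
im=cv2.imread("pics/w1.png"); w=pickle.load(open("pics/w1.pkl","rb"))
g=cv2.cvtColor(im,cv2.COLOR_BGR2GRAY).astype(int)
print(g[162:192,298:322:1][::2])
# arm edges on columns: subpixel bright/dark crossing
def cross(v,a,b,th):
    for i in range(a,b,1 if b>a else -1):
        j=i+(1 if b>a else -1)
        if v[i]>th>=v[j]: return i+(j-i)*(v[i]-th)/(v[i]-v[j])
U=[];L=[]
for c in list(range(276,300,3))+list(range(322,396,3)):
    u=cross(g[:,c],170,140,130); l=cross(g[:,c],185,212,130)
    if u: U.append(onz(w,(c,u),80,1)[:2])
    if l: L.append(onz(w,(c,l),80,1)[:2])
U=np.array(U);L=np.array(L)
for P in (U,L):
    k,b=np.polyfit(P[:,0],P[:,1],1); print(len(P),"yaw",np.arctan(k),"y at 485",k*485+b,"resid",np.std(P[:,1]-k*P[:,0]-b))
E
```

```text
[[198 198 198 198 199 199 198 199 199 199 199 200 200 199 201 200 200 201
  200 199 200 200 200 200]
 [204 204 203 204 205 206 205 206 206 206 207 208 207 208 208 207 208 207
  205 207 206 207 206 206]
 [203 203 203 206 202 172 181 181 183 182 180 180 175 174 168 156 162 204
  206 204 204 204 205 205]
 [194 194 195 196 192 141 155 158 157 156 156 157 158 160 138  93 123 195
  198 197 196 196 196 196]
 [197 196 197 199 198 172 163 161 163 162 162 163 163 165 167 158 123 197
  203 201 201 201 200 200]
 [202 200 202 204 199 165 163 163 163 164 162 163 162 162 165 157 118 200
  206 205 204 204 204 203]
 [194 193 194 196 192 160 137 155 163 163 162 163 162 163 164 156 117 192
  200 199 197 197 197 197]
 [200 201 202 204 198 161 138 155 162 161 161 160 161 162 162 155 117 198
  204 204 203 204 204 204]
 [200 201 201 203 198 162 139 157 165 163 165 165 166 143 145 157 120 197
  205 205 203 204 204 204]
 [202 203 204 206 200 161  99  97 102 101 100 101 102 101 134 168 159 198
  205 205 205 204 203 204]
 [201 201 201 203 201 174 103  99 105 104 104 106 105 105 102 105 128 196
  204 204 203 202 204 203]
 [198 197 198 199 196 168  97  93  97  97  98  97  97  96  96  99 124 187
  199 200 199 198 199 198]
 [196 197 195 198 194 167 149 134 128 129 129 128 126 126 126 127 138 186
  199 201 200 199 201 200]
 [199 199 200 200 200 197 196 197 197 197 199 198 199 198 198 197 196 198
  201 201 201 202 201 201]
 [199 200 199 199 199 200 200 200 200 201 200 201 201 201 201 201 201 201
  202 202 202 202 202 202]]
33 yaw -0.11896471648087382 y at 485 -109.66667087780469 resid 0.060209619592454154
33 yaw -0.11657866655857582 y at 485 -150.29537792278646 resid 0.09409176341226064
```

```bash
python3 - <<'E'
from h import *; import pickle
im=cv2.imread("pics/w1.png"); w=pickle.load(open("pics/w1.pkl","rb"))
g=cv2.cvtColor(im,cv2.COLOR_BGR2GRAY).astype(float)
sub=g[158:196,292:328]; k=8
big=cv2.resize(sub,None,fx=k,fy=k,interpolation=cv2.INTER_LINEAR)
c,_=cv2.findContours((big<184).astype(np.uint8),cv2.RETR_EXTERNAL,cv2.CHAIN_APPROX_NONE)
c=max(c,key=cv2.contourArea)[:,0].astype(float)
px=np.c_[(c[:,0]+.5)/k-.5+292,(c[:,1]+.5)/k-.5+158]
P=np.array([onz(w,p,80,1)[:2] for p in px]).astype(np.float32)
print("slot rect",cv2.minAreaRect(P))
ax=np.array([np.cos(-.118),np.sin(-.118)]);ay=np.array([-ax[1],ax[0]])
for a in(ax,ay): q=P@a; print(np.percentile(q,[2,98]),np.ptp(np.percentile(q,[2,98])))
ex=np.mean([np.percentile(P@ax,[2,98])]);ey=np.mean([np.percentile(P@ay,[2,98])])
print("slot",ex*ax+ey*ay,"centreline y there",-129.98-np.tan(.118)*((ex*ax+ey*ay)[0]-485))
# pedestal ends and arm tail row profile
for v in (146,204): print(v,g[v,248:266:1].astype(int),g[v,378:394].astype(int))
print(g[175,255:285].astype(int))
for uv in [(256,142),(256,206),(386,140),(386,206)]: print(uv,onz(w,uv,80,1)[:2])
E
```

```text
slot rect ((486.2179260253906, -130.37777709960938), (20.919212341308594, 11.648889541625977), 83.06458282470703)
[492.35640935 503.98063933] 11.624229983459315
[-82.57856735 -61.90255867] 20.67600867993162
slot [ 486.19967958 -130.38577053] centreline y there -130.12222290845529
146 [156 163 166 155  81  66  73  77  77  79  79  80  80  79  79  80  81  80] [83 83 84 82 83 82 81 83 81 70 42 46 47 46 45 43]
204 [155 155 152 150 150 152 148 128  74  81  83  82  82  83  83  83  82  83] [83 84 83 81 83 82 81 74 74 74 74 75 76 74 74 74]
[ 92  77  81  82  84  78  56  33  38  34  47  55  54  54  50  37 172 205
 196 194 193 193 195 194 195 195 195 195 194 195]
(256, 142) [442.81494578 -91.98406599]
(256, 206) [ 432.13487326 -152.73570397]
(386, 140) [ 560.68568975 -104.49326052]
(386, 206) [ 556.51454117 -168.15029666]
```

Slot found at (486.2, -130.2), stand yaw -0.118; the arm width measures 40.4 mm and the slot lies on the centreline to 0.3 mm. Now the block.

Call:
apply_moves:
  series: "3.7 0.15 0.2 0 0 0 -1; 3.7 0.15 0.2 0 0 0 -1; 3.7 0.15 0.2 0 0 0 -1; 3.7 0.15 0.2 0 0 0 -1; 3.7 0.15 0.2 0 0 0 -1; 3.7 0.15 0.2 0 0 0 -1; 3.7 0.15 0.2 0 0 0 -1; 3.5 0.15 0.2 0 0 0 -1; 0 0 0 0 0 0 -1; 0 0 0 0 0 0 -1"

```text
clock: 2.65
eef_pos: [540.4, 149.5, 216.1]
tcp_rot: [-3.141, 0.0, 1.45]
contact_force: [0.1, -0.3, 0.4]
opening: 1.001
```

```bash
python3 snap.py w2
```

```text
2.65 [540.4 149.5 216.1] [-3.1413e+00  2.0000e-04  1.4499e+00] [ 0.06 -0.28  0.36] 0.038905452447132255 0.38829706012503495
```

View pics/w2.png

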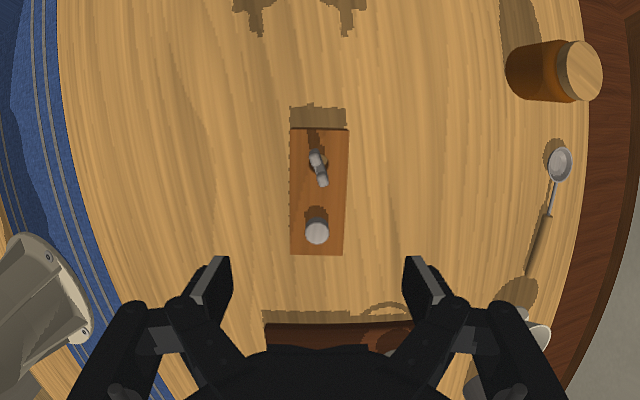

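Wrist view over the block: wing head from (312,150) to (325,187), knob at (317,232), block corners (293,127), (348,129), (343,255), (290,255). I'll enlarge the wing.

```bash
python3 - <<'E'
from h import *
im=cv2.imread("pics/w2.png"); cv2.imwrite("pics/w2c.png",cv2.resize(im[135:200,290:350],None,fx=9,fy=9,interpolation=cv2.INTER_NEAREST))
E
```

```text
(no output)
```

View pics/w2c.png

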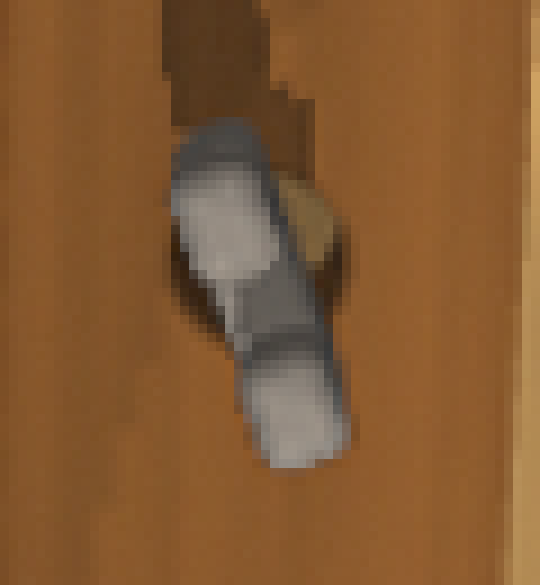

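```bash
python3 - <<'E'
from h import *; import pickle
im=cv2.imread("pics/w2.png"); w=pickle.load(open("pics/w2.pkl","rb"))
f=lambda x,y,z:onz(w,(290+x/9-.5,135+y/9-.5),z,1)[:2]
A=f(220,163,62);B=f(305,465,62);print("ends",A,B,np.linalg.norm(A-B),"mid",(A+B)/2,"dir(y axis) yaw",np.arctan2(*(-(A-B)[::-1]*[-1,1])[::-1]) , np.degrees(np.arctan2((A-B)[1],(A-B)[0])))
# light mask
hsv=cv2.cvtColor(im,cv2.COLOR_BGR2HSV); m=((hsv[...,1]<60)).astype(np.uint8); m[:140]=0;m[195:]=0;m[:,:300]=0;m[:,340:]=0
n,l,st,ce=cv2.connectedComponentsWithStats(m); i=1+st[1:,4].argmax(); c,_=cv2.findContours((l==i).astype(np.uint8),0,cv2.CHAIN_APPROX_NONE)
P=np.array([onz(w,p,62,1)[:2] for p in c[0][:,0].astype(float)]).astype(np.float32); print(st[i],cv2.minAreaRect(P))
mm=(m>0)&(cv2.cvtColor(im,cv2.COLOR_BGR2GRAY)>135); y,x=np.nonzero(mm); Q=np.array([onz(w,(a,b),62,1)[:2] for a,b in zip(x,y)]).astype(np.float32); print("light",len(Q),cv2.minAreaRect(Q))
# block corners, knob
for uv in [(292.5,127.5),(348.5,129.5),(343.5,255),(290,254.5)]: print("blk",onz(w,uv,30,1)[:2])
k=np.array([onz(w,uv,z,1)[:2] for uv,z in [((317,232.5),48)]]); print("knob",k)
print("top estimate wing proj", proj(w,[543,168,62],1))
E
```

```text
ends [542.22367413 182.46576216] [547.11207428 149.83276877] 32.99710159548052 mid [544.6678742  166.14926546] dir(y axis) yaw 0.1486936758302377 98.51952006535905
[309 149  20  38 403] ((544.6078491210938, 167.8751983642578), (10.762006759643555, 36.35347366333008), 13.450501441955566)
light 109 ((544.1930541992188, 164.5080108642578), (6.4548773765563965, 29.42314338684082), 12.820451736450195)
blk [523.10311068 205.52899828]
blk [578.69465036 196.84819806]
blk [560.36323429  57.59958987]
blk [499.94767219  65.58748973]
knob [[534.73613838  97.30882185]]
top estimate wing proj [316.69931505 167.85709284]
```

The wing's measured middle (544.7, 166.1) agrees with the block-hole estimate (545.6, 166.0). The wing line is at about 101°, so tool yaw is about 1.76. The pads will align the remaining angle error.

```bash
python3 -c "
from h import *
s=r.sense();plan(s['eef_pos'],s['tcp_rot'][2],[545,166.1,90],1.763,6)"
```

```text
0.30 0.04 2.10 0 0 -0.052
0.30 0.06 2.10 0 0 -0.052
0.30 0.07 2.10 0 0 -0.052
0.29 0.09 2.10 0 0 -0.052
0.29 0.11 2.10 0 0 -0.052
0.28 0.12 2.10 0 0 -0.052
```

Call:
apply_moves:
  series: "0.3 0.04 2.1 0 0 -0.052 -1; 0.3 0.06 2.1 0 0 -0.052 -1; 0.3 0.07 2.1 0 0 -0.052 -1; 0.3 0.09 2.1 0 0 -0.052 -1; 0.3 0.11 2.1 0 0 -0.052 -1; 0.28 0.12 2.1 0 0 -0.052 -1; 0 0 1.5 0 0 0 -1; 0 0 1.0 0 0 0 -1; 0 0 0.5 0 0 0 -1; 0 0 0 0 0 0 -1"
  squeeze: 30

```text
clock: 3.53
eef_pos: [544.7, 165.6, 59.6]
tcp_rot: [-3.14, 0.0, 1.759]
contact_force: [-0.0, -0.6, 0.2]
opening: 0.997
```

```bash
python3 snap.py w3; python3 - <<'E'
from h import *
im=cv2.imread("pics/w3.png"); cv2.imwrite("pics/w3c.png",cv2.resize(im[100:400,220:420],None,fx=2,fy=2))
E
```

```text
3.5333 [544.7 165.6  59.6] [-3.1401e+00  2.0000e-04  1.7589e+00] [-0.01 -0.56  0.16] 0.025042113228341465 0.10455300078742205
```

View pics/w3c.png

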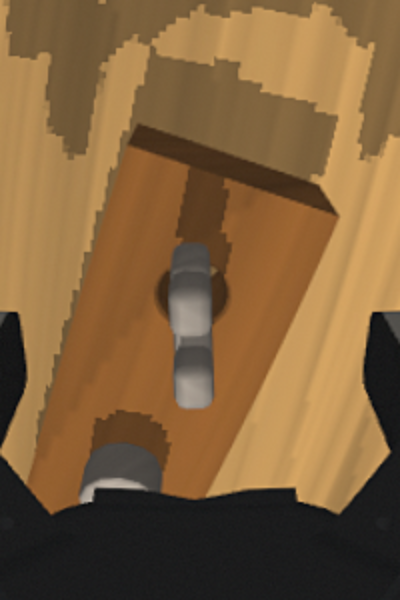

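The wing is now almost parallel to the pads (crop (190,250) to (195,405)) and centred between them (mid-column 192 against a finger middle of 195). Checking its offset along the tool's x, then the last descent.

```bash
python3 - <<'E'
from h import *; import pickle
w=pickle.load(open("pics/w3.pkl","rb"))
P=[onz(w,(220+x/2,100+y/2),z,1)[:2] for x,y,z in [(191,275,62),(195,407,62),(191,243,56)]]
print(P,np.linalg.norm(P[0]-P[1]),(P[0]+P[1])/2)
yaw=1.7589; t=np.array([544.7,165.6]); 
for p in P: d=p-t; print("tool x",d@[np.cos(yaw),np.sin(yaw)],"tool y",d@[np.sin(yaw),-np.cos(yaw)])
im=cv2.imread("pics/w3.png"); g=cv2.cvtColor(im,cv2.COLOR_BGR2GRAY); print(g[218:310:1,315].tolist())
E
```

```text
[array([540.34982406, 186.18565151]), array([548.01467329, 150.84405847]), array([539.36467983, 191.24669081])] 36.16321489957651 [544.18224868 168.51485499]
tool x 21.03600016511539 tool y -0.42399967000086813
tool x -15.115487506336832 tool y 0.4968971829586177
tool x 26.191984187579852 tool y -0.4453706536359859
[65, 66, 65, 71, 73, 72, 74, 74, 78, 77, 79, 78, 73, 75, 79, 86, 91, 87, 70, 72, 74, 74, 77, 76, 74, 80, 88, 94, 101, 110, 119, 127, 133, 140, 145, 145, 149, 151, 154, 157, 156, 156, 157, 156, 156, 158, 160, 159, 154, 148, 113, 100, 100, 101, 95, 76, 70, 73, 73, 75, 75, 77, 76, 76, 80, 87, 96, 100, 111, 122, 133, 142, 150, 153, 156, 160, 161, 161, 160, 159, 157, 156, 158, 158, 157, 152, 122, 107, 107, 109, 110, 109]
```

```bash
python3 - <<'E'
from h import *; import pickle
w=pickle.load(open("pics/w3.pkl","rb")); yaw=1.7589; t=np.array([544.7,165.6])
for row in (237,244,248,252,267.7,283,287,289,291,303.7):
    print(row,[round(float((onz(w,(315.5,row),z,1)[:2]-t)@[np.cos(yaw),np.sin(yaw)]),1) for z in (62,60,58,56)])
E
```

```text
237 [21.3, 20.3, 19.4, 18.5]
244 [17.9, 16.9, 15.9, 14.9]
248 [15.9, 14.8, 13.8, 12.8]
252 [13.8, 12.8, 11.7, 10.7]
267.7 [5.6, 4.5, 3.3, 2.1]
283 [-2.8, -4.2, -5.5, -6.8]
287 [-5.1, -6.5, -7.9, -9.2]
289 [-6.3, -7.7, -9.1, -10.4]
291 [-7.5, -8.9, -10.3, -11.7]
303.7 [-15.2, -16.8, -18.3, -19.8]
```

The wing is centred on the TCP to within about 1 mm. Now I descend to TCP z = 51 and close.

Call:
apply_moves:
  series: "0 0 0.45 0 0 0 -1; 0 0 0.41 0 0 0 -1; 0 0 0 0 0 0 0.3; 0 0 0 0 0 0 1; 0 0 0 0 0 0 1; 0 0 0 0 0 0 1; 0 0 0 0 0 0 1; 0 0 0 0 0 0 1; 0 0 0 0 0 0 1; 0 0 0 0 0 0 1"
  squeeze: 30

```text
clock: 4.42
eef_pos: [545.2, 167.0, 51.9]
tcp_rot: [3.141, -0.0, 1.761]
contact_force: [-0.4, -1.4, 2.3]
opening: 0.11
```

Call:
apply_moves:
  series: "0 0 0 0 0 0 1; 0 0 0 0 0 0 1; 0 0 0 0 0 0 1; 0 0 -0.2 0 0 0 1; 0 0 -0.6 0 0 0 1; 0 0 -1.5 0 0 0 1; 0 0 -3 0 0 0 1; 0 0 -3 0 0 0 1; 0 0 -2 0 0 0 1; 0 0 -0.7 0 0 0 1"

```text
clock: 5.25
eef_pos: [546.8, 167.4, 165.3]
tcp_rot: [3.137, -0.0, 1.761]
contact_force: [1.4, -0.5, -1.2]
opening: 0.11
```

```bash
python3 snap.py w4; python3 -c "
from h import *
print(r.sense()['opening'])
im=cv2.imread('pics/w4.png'); cv2.imwrite('pics/w4c.png',cv2.resize(im[140:340,220:420],None,fx=3,fy=3))"
```

```text
5.25 [546.8 167.4 165.3] [ 3.1367e+00 -5.0000e-04  1.7608e+00] [ 1.35 -0.51 -1.2 ] 0.11944157163177732 0.10449027015629121
0.10544991897585045
```

View pics/w4c.png

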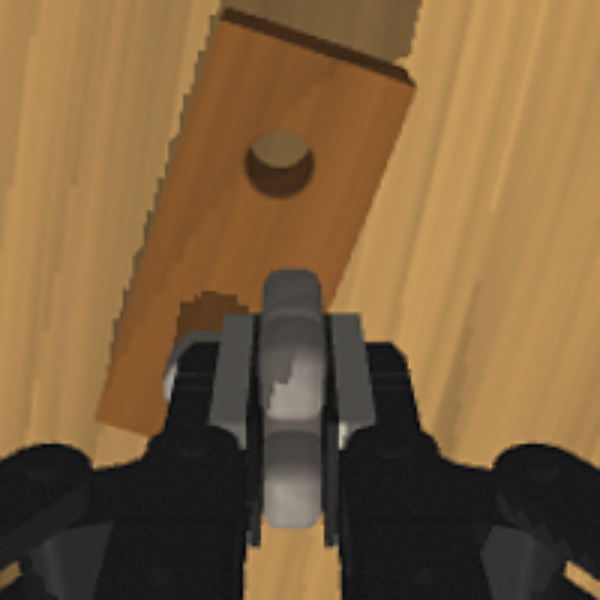

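The wing is held between the pads, aligned with them, and the hole is empty (crop (280,165)). Next I check the held offset along tool x and plan the path to the stand.

```bash
python3 - <<'E'
from h import *; import pickle
w=pickle.load(open("pics/w4.pkl","rb")); s=r.sense(); yaw=1.7608; t=np.array([546.8,167.4]); T=165.3
im=cv2.imread("pics/w4.png"); g=cv2.cvtColor(im,cv2.COLOR_BGR2GRAY); print(g[225:320,317].tolist())
for row in (230,244,279,283,287,315):
    print(row,[round(float((onz(w,(317,row),T+dz,1)[:2]-t)@[np.cos(yaw),np.sin(yaw)]),1) for dz in (11,9,7,5)])
plan(s['eef_pos'],yaw,[486.2+3*0,-130.2,165],np.pi/2-.118,10)
E
```

```text
[101, 101, 103, 101, 92, 65, 67, 68, 69, 70, 72, 72, 73, 71, 70, 68, 69, 76, 83, 81, 72, 65, 66, 68, 70, 71, 70, 70, 71, 76, 77, 82, 87, 88, 90, 102, 109, 113, 116, 117, 126, 141, 148, 148, 148, 145, 147, 144, 145, 145, 146, 149, 145, 141, 124, 96, 91, 94, 77, 67, 66, 67, 68, 69, 70, 70, 70, 69, 72, 79, 82, 90, 97, 106, 116, 124, 132, 139, 141, 142, 146, 148, 149, 148, 145, 145, 143, 144, 144, 141, 133, 138, 142, 141, 139]
230 [28.4, 27.5, 26.6, 25.8]
244 [22.1, 21.1, 20.1, 19.1]
279 [4.9, 3.7, 2.4, 1.1]
283 [2.8, 1.5, 0.2, -1.1]
287 [0.7, -0.7, -2.0, -3.4]
315 [-15.5, -17.1, -18.7, -20.4]
-2.81 -1.16 -0.00 0 0 0.031
-2.84 -1.07 -0.00 0 0 0.031
-2.87 -0.98 -0.00 0 0 0.031
-2.90 -0.89 -0.00 0 0 0.031
-2.93 -0.80 -0.00 0 0 0.031
-2.95 -0.71 -0.00 0 0 0.031
-2.97 -0.62 -0.00 0 0 0.031
-2.99 -0.53 -0.00 0 0 0.031
-3.01 -0.44 -0.00 0 0 0.031
-3.02 -0.34 -0.00 0 0 0.031
```

Call:
apply_moves:
  series: "-2.8 -1.15 0 0 0 0.031 1; -2.85 -1.05 0 0 0 0.031 1; -2.85 -1.0 0 0 0 0.031 1; -2.9 -0.9 0 0 0 0.031 1; -2.95 -0.8 0 0 0 0.031 1; -2.95 -0.7 0 0 0 0.031 1; -2.95 -0.6 0 0 0 0.031 1; -3.0 -0.55 0 0 0 0.031 1; -3.0 -0.45 0 0 0 0.03 1; -3.0 -0.35 0 0 0 0.03 1"

```text
clock: 6.13
eef_pos: [482.9, -131.3, 160.4]
tcp_rot: [-3.14, -0.0, 1.451]
contact_force: [0.1, -0.2, -1.0]
opening: 0.108
```

Call:
apply_moves:
  series: "0 0 0 0 0 0 1; 0 0 0 0 0 0 1; 0 0 0 0 0 0 1; 0 0 0 0 0 0 1; 0 0 0 0 0 0 1; 0 0 0 0 0 0 1; 0 0 0 0 0 0 1; 0 0 0 0 0 0 1; 0 0 0 0 0 0 1; 0 0 0 0 0 0 1"

```text
clock: 6.97
eef_pos: [484.4, -130.0, 161.7]
tcp_rot: [3.142, 0.0, 1.453]
contact_force: [0.2, -0.2, -0.5]
opening: 0.109
```

```bash
python3 snap.py w5; cp /dev/null pics/x; python3 -c "
from h import *
for i in range(3):
  s=r.sense(); print(np.round(s['eef_pos'],2),np.round(s['tcp_rot'],4),np.round(s['contact_force'],2))
a=cv2.resize(cv2.imread('pics/w5.png')[120:340,220:420],None,fx=2,fy=2)
cv2.imwrite('pics/w5c.png',a)"
```

```text
6.9667 [ 484.4 -130.   161.7] [3.1415 0.     1.4531] [ 0.17 -0.24 -0.48] 0.0034607737087943447 -0.14749839943340096
[ 484.33 -130.08  161.72] [3.1415 0.     1.453 ] [-0.87 -0.27 -0.44]
[ 484.33 -130.08  161.72] [3.1415 0.     1.453 ] [-0.87 -0.27 -0.44]
[ 484.33 -130.08  161.72] [3.1415 0.     1.453 ] [-0.87 -0.27 -0.44]
```

View pics/w5c.png

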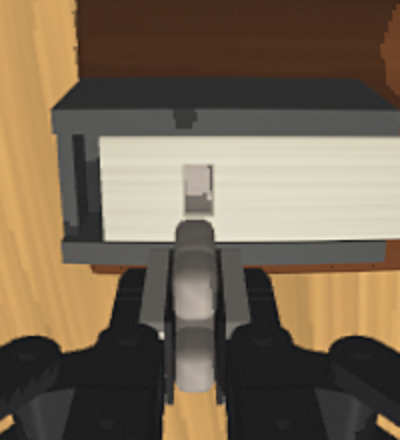

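Close view: the slot (crop (183–214, 163–216)) lies just ahead of the held wing (crop column ~194). I'll re-measure the slot from here.

```bash
cat > slot.py <<'E'
from h import *; import pickle,sys
n=sys.argv[1]; x0,x1,y0,y1=map(int,sys.argv[2:6])
w=pickle.load(open(f"pics/{n}.pkl","rb")); g=cv2.cvtColor(cv2.imread(f"pics/{n}.png"),cv2.COLOR_BGR2GRAY).astype(float)
k=8; big=cv2.resize(g[y0:y1,x0:x1],None,fx=k,fy=k)
for th in (180,200):
    c,_=cv2.findContours((big<th).astype(np.uint8),cv2.RETR_LIST,cv2.CHAIN_APPROX_NONE); c=max(c,key=cv2.contourArea)[:,0]
    P=np.array([onz(w,((a+.5)/k-.5+x0,(b+.5)/k-.5+y0),80,1)[:2] for a,b in c])
    ax=np.array([np.cos(-.118),np.sin(-.118)]);ay=np.array([-ax[1],ax[0]])
    ex,ey=[np.percentile(P@a,[3,97]) for a in(ax,ay)]; print(th,"size",np.ptp(ex),np.ptp(ey),"centre",ex.mean()*ax+ey.mean()*ay)
print(g[(y0+y1)//2,x0:x1].astype(int))
E
python3 slot.py w5 305 336 196 229
python3 - <<'E'
from h import *; import pickle
w=pickle.load(open("pics/w5.pkl","rb")); im=cv2.imread("pics/w5.png"); g=cv2.cvtColor(im,cv2.COLOR_BGR2GRAY).astype(int)
for v in (236,242,260,310): print(v,g[v,300:336])
for v in (205,): print([np.round(onz(w,(c,v),80,1)[:2],2) for c in (305,330)])
# arm lines
def cross(v,a,b,th):
    st=1 if b>a else -1
    for i in range(a,b,st):
        if v[i]>th>=v[i+st]: return i+st*(v[i]-th)/(v[i]-v[i+st])
for a,b in((195,175),(225,255)):
    P=[]
    for c in list(range(275,300,3))+list(range(350,420,5)):
        u=cross(g[:,c],a,b,150)
        if u: P.append(onz(w,(c,u),80,1)[:2])
    P=np.array(P); k,q=np.polyfit(P[:,0],P[:,1],1); print(len(P),"yaw",np.arctan(k),"y@486",k*486+q,np.std(P[:,1]-k*P[:,0]-q))
E
```

```text
180 size 10.907228231137708 19.84715417285313 centre [ 486.27217673 -130.53475901]
200 size 11.768828923264778 20.71662705191511 centre [ 486.10671611 -130.57888626]
[213 213 212 213 214 218 191 161 157 182 179 179 179 179 179 180 179 180
 183 171  86 155 208 217 214 213 214 212 214 213 214]
236 [215 216 215 215 215 219 208 165  55  76  79  81  84  86  84  84  84  85
  86  87  86  85  85  84  84  78  55 210 228 220 219 218 218 218 219 218]
242 [94 95 94 95 94 95 90 81 79 81 78 80 84 88 88 87 89 90 89 88 89 90 87 84
 81 81 78 80 91 97 96 95 96 96 97 95]
260 [ 88  89  91  61  29  37  77 108 119 122 128 132 134 133 133 133 133 135
 134 135 136 137 136 136 125  94  97  91  67  38  33  60  90  89  88  87]
310 [ 38  26  37  52  57  50  39  80 135 143 148 153 158 163 163 166 168 170
 172 175 175 178 170 164 158 152 141  92  46  32  33  33  29  27  33  29]
[array([ 477.34, -121.79]), array([ 494.93, -123.87])]
23 yaw -0.11751811613482722 y@486 -110.02505053103127 0.020469552266208415
23 yaw -0.11769168079981229 y@486 -150.65803948677478 0.05529469555031809
```

Call:
apply_moves:
  series: "0.01 0.16 0.6 0 0 0 1; 0 0 1.0 0 0 0 1; 0 0 1.0 0 0 0 1; 0 0 0.6 0 0 0 1; 0 0 0.4 0 0 0 1; 0 0 0.2 0 0 0 1; 0 0 0 0 0 0 1; 0 0 0 0 0 0 1; 0 0 0 0 0 0 1; 0 0 0 0 0 0 1"

```text
clock: 7.85
eef_pos: [486.2, -130.3, 124.1]
tcp_rot: [3.141, 0.0, 1.453]
contact_force: [0.5, -1.0, -0.3]
opening: 0.109
```

Call:
apply_moves:
  series: "0 0 0.05 0 0 0 1; 0 0 0.05 0 0 0 1; 0 0 0.05 0 0 0 1; 0 0 0.05 0 0 0 1; 0 0 0.05 0 0 0 1; 0 0 0.05 0 0 0 1; 0 0 0.05 0 0 0 1; 0 0 0 0 0 0 1; 0 0 0 0 0 0 1; 0 0 0 0 0 0 1"

```text
clock: 8.68
eef_pos: [485.9, -130.3, 120.2]
tcp_rot: [3.142, -0.0, 1.453]
contact_force: [-0.0, -0.5, 0.3]
opening: 0.11
```

Call:
apply_moves:
  series: "0 0 0.05 0 0 0 1; 0 0 0.05 0 0 0 1; 0 0 0 0 0 0 1; 0 0 0 0 0 0 1; 0 0 0 0 0 0 1; 0 0 0 0 0 0 1; 0 0 0 0 0 0 1; 0 0 0 0 0 0 1; 0 0 0 0 0 0 1; 0 0 0 0 0 0 1"

```text
clock: 9.52
eef_pos: [485.9, -130.2, 119.2]
tcp_rot: [-3.142, 0.0, 1.453]
contact_force: [0.4, -0.0, -0.8]
opening: 0.112
```

Call:
apply_moves:
  series: "0 0 0.04 0 0 0 1; 0 0 0.04 0 0 0 1; 0 0 0.04 0 0 0 1; 0 0 0.04 0 0 0 1; 0 0 0.04 0 0 0 1; 0 0 0 0 0 0 1; 0 0 0 0 0 0 1; 0 0 0 0 0 0 1; 0 0 0 0 0 0 1; 0 0 0 0 0 0 1"

```text
clock: 10.35
eef_pos: [485.9, -130.2, 117.2]
tcp_rot: [3.142, -0.0, 1.453]
contact_force: [-0.1, 0.3, -0.7]
opening: 0.108
```

Call:
apply_moves:
  series: "0 0 0.04 0 0 0 1; 0 0 0.04 0 0 0 1; 0 0 0.04 0 0 0 1; 0 0 0.04 0 0 0 1; 0 0 0.04 0 0 0 1; 0 0 0 0 0 0 1; 0 0 0 0 0 0 1; 0 0 0 0 0 0 1; 0 0 0 0 0 0 1; 0 0 0 0 0 0 1"

```text
clock: 11.18
eef_pos: [485.9, -130.2, 115.2]
tcp_rot: [3.142, -0.0, 1.453]
contact_force: [0.3, -0.8, -1.0]
opening: 0.114
```

Call:
apply_moves:
  series: "0 0 0.05 0 0 0 1; 0 0 0.05 0 0 0 1; 0 0 0.05 0 0 0 1; 0 0 0.05 0 0 0 1; 0 0 0 0 0 0 1; 0 0 0 0 0 0 1; 0 0 0 0 0 0 1; 0 0 0 0 0 0 1; 0 0 0 0 0 0 1; 0 0 0 0 0 0 1"

```text
clock: 12.02
eef_pos: [486.0, -130.2, 113.2]
tcp_rot: [3.141, -0.0, 1.453]
contact_force: [0.1, 0.3, 1.6]
opening: 0.108
```

Call:
apply_moves:
  series: "0 0 0.05 0 0 0 1; 0 0 0.05 0 0 0 1; 0 0 0 0 0 0 1; 0 0 0 0 0 0 1; 0 0 0 0 0 0 1; 0 0 0 0 0 0 1; 0 0 0 0 0 0 1; 0 0 0 0 0 0 1; 0 0 0 0 0 0 1; 0 0 0 0 0 0 1"

```text
clock: 12.85
eef_pos: [486.0, -130.3, 112.3]
tcp_rot: [3.141, 0.0, 1.453]
contact_force: [0.3, 0.4, 2.4]
opening: 0.112
```

Call:
apply_moves:
  series: "0 0 0.04 0 0 0 1; 0 0 0.04 0 0 0 1; 0 0 0.04 0 0 0 1; 0 0 0.03 0 0 0 1; 0 0 0 0 0 0 1; 0 0 0 0 0 0 1; 0 0 0 0 0 0 1; 0 0 0 0 0 0 1; 0 0 0 0 0 0 1; 0 0 0 0 0 0 1"

```text
clock: 13.68
eef_pos: [486.0, -130.2, 110.7]
tcp_rot: [3.141, 0.0, 1.453]
contact_force: [0.5, -0.3, 3.6]
opening: 0.112
```

Call:
apply_moves:
  series: "0 0.05 0 0 0 0 1; 0 0.05 0 0 0 0 1; 0 0.05 0 0 0 0 1; 0 0.05 0 0 0 0 1; 0 0 0 0 0 0 1; 0 0 0 0 0 0 1; 0 0 0 0 0 0 1; 0 0 0 0 0 0 1; 0 0 0 0 0 0 1; 0 0 0 0 0 0 1"

```text
clock: 14.52
eef_pos: [487.4, -130.3, 110.5]
tcp_rot: [-3.141, -0.0, 1.453]
contact_force: [-4.9, 0.0, 3.9]
opening: 0.109
```

Call:
apply_moves:
  series: "0 0.04 0 0 0 0 1; 0 0.04 0 0 0 0 1; 0 0.04 0 0 0 0 1; 0 0.04 0 0 0 0 1; 0 0.04 0 0 0 0 1; 0 0 0 0 0 0 1; 0 0 0 0 0 0 1; 0 0 0 0 0 0 1; 0 0 0 0 0 0 1; 0 0 0 0 0 0 1"

```text
clock: 15.35
eef_pos: [489.6, -130.6, 110.6]
tcp_rot: [-3.141, -0.0, 1.453]
contact_force: [-5.3, 1.1, 3.6]
opening: 0.111
```

Call:
apply_moves:
  series: "0 0.04 0 0 0 0 1; 0 0.04 0 0 0 0 1; 0 0.04 0 0 0 0 1; 0 0.04 0 0 0 0 1; 0 0.04 0 0 0 0 1; 0 0 0 0 0 0 1; 0 0 0 0 0 0 1; 0 0 0 0 0 0 1; 0 0 0 0 0 0 1; 0 0 0 0 0 0 1"

```text
clock: 16.18
eef_pos: [491.6, -130.9, 110.6]
tcp_rot: [-3.141, -0.0, 1.453]
contact_force: [-5.8, 0.7, 3.4]
opening: 0.111
```

Call:
apply_moves:
  series: "0 0.04 0 0 0 0 1; 0 0.04 0 0 0 0 1; 0 0.04 0 0 0 0 1; 0 0.04 0 0 0 0 1; 0 0.04 0 0 0 0 1; 0 0 0 0 0 0 1; 0 0 0 0 0 0 1; 0 0 0 0 0 0 1; 0 0 0 0 0 0 1; 0 0 0 0 0 0 1"

```text
clock: 17.02
eef_pos: [493.7, -131.1, 110.7]
tcp_rot: [-3.141, -0.0, 1.453]
contact_force: [-5.0, 2.4, 3.3]
opening: 0.106
```

Call:
apply_moves:
  series: "0 0.04 0.02 0 0 0 1; 0 0.04 0 0 0 0 1; 0 0.04 0 0 0 0 1; 0 0.04 0 0 0 0 1; 0 0.04 0 0 0 0 1; 0 0 0 0 0 0 1; 0 0 0 0 0 0 1; 0 0 0 0 0 0 1; 0 0 0 0 0 0 1; 0 0 0 0 0 0 1"

```text
clock: 17.85
eef_pos: [495.9, -131.4, 110.5]
tcp_rot: [3.141, -0.0, 1.453]
contact_force: [-4.9, 0.6, 4.1]
opening: 0.108
```

Call:
apply_moves:
  series: "0 0.04 0 0 0 0 1; 0 0.04 0 0 0 0 1; 0 0.04 0 0 0 0 1; 0 0.04 0 0 0 0 1; 0 0.04 0 0 0 0 1; 0 0 0 0 0 0 1; 0 0 0 0 0 0 1; 0 0 0 0 0 0 1; 0 0 0 0 0 0 1; 0 0 0 0 0 0 1"

```text
clock: 18.68
eef_pos: [497.8, -131.6, 110.5]
tcp_rot: [3.142, -0.0, 1.453]
contact_force: [-4.8, 1.3, 5.5]
opening: 0.107
```

Call:
apply_moves:
  series: "0 0.04 0 0 0 0 1; 0 0.04 0 0 0 0 1; 0 0.04 0 0 0 0 1; 0 0.04 0 0 0 0 1; 0 0.04 0 0 0 0 1; 0 0 0 0 0 0 1; 0 0 0 0 0 0 1; 0 0 0 0 0 0 1; 0 0 0 0 0 0 1; 0 0 0 0 0 0 1"

```text
clock: 19.52
eef_pos: [499.8, -131.9, 110.5]
tcp_rot: [3.142, -0.0, 1.453]
contact_force: [-4.7, 0.6, 5.0]
opening: 0.106
```

Call:
apply_moves:
  series: "0 0.04 0 0 0 0 1; 0 0.04 0 0 0 0 1; 0 0.04 0 0 0 0 1; 0 0.04 0 0 0 0 1; 0 0.04 0 0 0 0 1; 0 0 0 0 0 0 1; 0 0 0 0 0 0 1; 0 0 0 0 0 0 1; 0 0 0 0 0 0 1; 0 0 0 0 0 0 1"

```text
clock: 20.35
eef_pos: [501.8, -132.1, 110.5]
tcp_rot: [3.141, 0.0, 1.453]
contact_force: [-3.8, 1.1, 4.9]
opening: 0.109
```

Call:
apply_moves:
  series: "0 0.04 0 0 0 0 1; 0 0.04 0 0 0 0 1; 0 0.04 0 0 0 0 1; 0 0.04 0 0 0 0 1; 0 0.04 0 0 0 0 1; 0 0 0 0 0 0 1; 0 0 0 0 0 0 1; 0 0 0 0 0 0 1; 0 0 0 0 0 0 1; 0 0 0 0 0 0 1"

```text
clock: 21.18
eef_pos: [503.8, -132.4, 110.5]
tcp_rot: [3.141, 0.0, 1.453]
contact_force: [-5.3, 0.8, 5.4]
opening: 0.107
```

Call:
apply_moves:
  series: "0 0.04 0 0 0 0 1; 0 0.04 0 0 0 0 1; 0 0.04 0 0 0 0 1; 0 0.04 0 0 0 0 1; 0 0.04 0 0 0 0 1; 0 0 0 0 0 0 1; 0 0 0 0 0 0 1; 0 0 0 0 0 0 1; 0 0 0 0 0 0 1; 0 0 0 0 0 0 1"

```text
clock: 22.02
eef_pos: [505.8, -132.6, 110.5]
tcp_rot: [3.141, -0.0, 1.453]
contact_force: [-4.5, 1.5, 4.7]
opening: 0.109
```

Call:
apply_moves:
  series: "0 0.04 0 0 0 0 1; 0 0.04 0 0 0 0 1; 0 0.04 0 0 0 0 1; 0 0.04 0 0 0 0 1; 0 0.04 0 0 0 0 1; 0 0 0 0 0 0 1; 0 0 0 0 0 0 1; 0 0 0 0 0 0 1; 0 0 0 0 0 0 1; 0 0 0 0 0 0 1"

```text
clock: 22.85
eef_pos: [508.2, -133.0, 110.5]
tcp_rot: [3.141, 0.0, 1.453]
contact_force: [0.1, -0.4, 0.4]
opening: 0.106
```

The push vanished. I go on sideways gently to confirm the stop and find the play.

Call:
apply_moves:
  series: "0 0.03 0 0 0 0 1; 0 0.03 0 0 0 0 1; 0 0.03 0 0 0 0 1; 0 0.03 0 0 0 0 1; 0 0.03 0 0 0 0 1; 0 0 0 0 0 0 1; 0 0 0 0 0 0 1; 0 0 0 0 0 0 1; 0 0 0 0 0 0 1; 0 0 0 0 0 0 1"

```text
clock: 23.68
eef_pos: [509.2, -133.0, 110.5]
tcp_rot: [-3.141, 0.0, 1.453]
contact_force: [-1.9, 0.7, 0.4]
opening: 0.108
```

Call:
apply_moves:
  series: "0 0.03 0 0 0 0 1; 0 0.03 0 0 0 0 1; 0 0.03 0 0 0 0 1; 0 0 0 0 0 0 1; 0 0 0 0 0 0 1; 0 0 0 0 0 0 1; 0 0 0 0 0 0 1; 0 0 0 0 0 0 1; 0 0 0 0 0 0 1; 0 0 0 0 0 0 1"

```text
clock: 24.52
eef_pos: [510.2, -133.1, 110.5]
tcp_rot: [3.142, -0.0, 1.453]
contact_force: [-1.5, -0.2, 0.9]
opening: 0.105
```

Call:
apply_moves:
  series: "0 0.03 0 0 0 0 1; 0 0.03 0 0 0 0 1; 0 0.03 0 0 0 0 1; 0 0 0 0 0 0 1; 0 0 0 0 0 0 1; 0 0 0 0 0 0 1; 0 0 0 0 0 0 1; 0 0 0 0 0 0 1; 0 0 0 0 0 0 1; 0 0 0 0 0 0 1"

```text
clock: 25.35
eef_pos: [510.5, -133.1, 110.3]
tcp_rot: [-3.141, -0.0, 1.453]
contact_force: [-4.7, -0.4, 2.0]
opening: 0.112
```

Firm stop at x≈510.3, so the slot centre is at about x = 509.0. Backing off 2 mm in command (slack included), then down in steps.

Call:
apply_moves:
  series: "0 -0.05 0 0 0 0 1; 0 -0.05 0 0 0 0 1; 0 -0.05 0 0 0 0 1; 0 -0.05 0 0 0 0 1; 0 0 0 0 0 0 1; 0 0 0 0 0 0 1; 0 0 0 0 0 0 1; 0 0 0 0 0 0 1; 0 0 0 0 0 0 1; 0 0 0 0 0 0 1"

```text
clock: 26.18
eef_pos: [509.1, -133.0, 110.5]
tcp_rot: [3.141, 0.0, 1.453]
contact_force: [-0.3, 0.2, -0.3]
opening: 0.112
```

Call:
apply_moves:
  series: "0 0 0.05 0 0 0 1; 0 0 0.05 0 0 0 1; 0 0 0.05 0 0 0 1; 0 0 0.05 0 0 0 1; 0 0 0 0 0 0 1; 0 0 0 0 0 0 1; 0 0 0 0 0 0 1; 0 0 0 0 0 0 1; 0 0 0 0 0 0 1; 0 0 0 0 0 0 1"

```text
clock: 27.02
eef_pos: [509.1, -133.0, 108.5]
tcp_rot: [3.141, 0.0, 1.453]
contact_force: [-0.3, 0.2, -0.1]
opening: 0.106
```

No resistance, so I continue down.

Call:
apply_moves:
  series: "0 0 0.05 0 0 0 1; 0 0 0.05 0 0 0 1; 0 0 0.05 0 0 0 1; 0 0 0.05 0 0 0 1; 0 0 0.05 0 0 0 1; 0 0 0 0 0 0 1; 0 0 0 0 0 0 1; 0 0 0 0 0 0 1; 0 0 0 0 0 0 1; 0 0 0 0 0 0 1"

```text
clock: 27.85
eef_pos: [509.1, -133.0, 106.0]
tcp_rot: [3.142, -0.0, 1.453]
contact_force: [-0.2, -0.4, -0.4]
opening: 0.11
```

Call:
apply_moves:
  series: "0 0 0.05 0 0 0 1; 0 0 0.05 0 0 0 1; 0 0 0.05 0 0 0 1; 0 0 0.05 0 0 0 1; 0 0 0 0 0 0 1; 0 0 0 0 0 0 1; 0 0 0 0 0 0 1; 0 0 0 0 0 0 1; 0 0 0 0 0 0 1; 0 0 0 0 0 0 1"

```text
clock: 28.68
eef_pos: [509.1, -133.0, 104.0]
tcp_rot: [3.142, 0.0, 1.453]
contact_force: [-0.2, -0.2, -1.3]
opening: 0.108
```

Call:
apply_moves:
  series: "0 0 0.05 0 0 0 1; 0 0 0.05 0 0 0 1; 0 0 0.05 0 0 0 1; 0 0 0.03 0 0 0 1; 0 0 0 0 0 0 1; 0 0 0 0 0 0 1; 0 0 0 0 0 0 1; 0 0 0 0 0 0 1; 0 0 0 0 0 0 1; 0 0 0 0 0 0 1"

```text
clock: 29.52
eef_pos: [509.0, -133.0, 102.2]
tcp_rot: [3.142, 0.0, 1.453]
contact_force: [-0.1, 0.2, -0.7]
opening: 0.111
```

Call:
apply_moves:
  series: "0 0 0.03 0 0 0 1; 0 0 0.03 0 0 0 1; 0 0 0.02 0 0 0 1; 0 0 0 0 0 0 1; 0 0 0 0 0 0 1; 0 0 0 0 0 0 1; 0 0 0 0 0 0 1; 0 0 0 0 0 0 1; 0 0 0 0 0 0 1; 0 0 0 0 0 0 1"

```text
clock: 30.35
eef_pos: [509.3, -133.0, 101.8]
tcp_rot: [3.141, 0.0, 1.453]
contact_force: [-1.6, -0.3, 4.8]
opening: 0.11
```

The wing is seated at TCP z≈101.8, which matches the 21.9 mm grasp height. I ease the press slightly and turn a quarter.

Call:
apply_moves:
  series: "0 0 -0.03 0 0 0 1; 0 0 -0.02 0 0 0.08 1; 0 0 0 0 0 0.1 1; 0 0 0 0 0 0.1 1; 0 0 0 0 0 0.1 1; 0 0 0 0 0 0.1 1; 0 0 0 0 0 0.1 1; 0 0 0 0 0 0.1 1; 0 0 0 0 0 0 1; 0 0 0 0 0 0 1"

```text
clock: 31.18
eef_pos: [509.1, -133.0, 101.9]
tcp_rot: [3.141, -0.0, 0.776]
contact_force: [1.7, -0.8, 0.2]
opening: 0.107
```

Call:
apply_moves:
  series: "0 0 0 0 0 0.1 1; 0 0 0 0 0 0.1 1; 0 0 0 0 0 0.1 1; 0 0 0 0 0 0.1 1; 0 0 0 0 0 0.1 1; 0 0 0 0 0 0.1 1; 0 0 0 0 0 0.1 1; 0 0 0 0 0 0.1 1; 0 0 0 0 0 0.09 1; 0 0 0 0 0 0 1"

```text
clock: 32.02
eef_pos: [509.1, -133.0, 101.9]
tcp_rot: [3.142, -0.0, -0.118]
contact_force: [-0.4, 0.1, 0.7]
opening: 0.108
```

Turned 90° at low torque. Now I let go and rise.

Call:
apply_moves:
  series: "0 0 0 0 0 0 0.6; 0 0 0 0 0 0 0.4; 0 0 0 0 0 0 0; 0 0 0 0 0 0 0; 0 0 0 0 0 0 0; 0 0 -0.5 0 0 0 0; 0 0 -1.5 0 0 0 0; 0 0 -2 0 0 0 0; 0 0 -3 0 0 0 0; 0 0 -3 0 0 0 0"

```text
clock: 32.85
eef_pos: [508.4, -132.8, 202.8]
tcp_rot: [-3.141, 0.002, -0.117]
contact_force: [1.9, -0.2, 0.4]
opening: 0.497
```

Call:
apply_moves:
  series: "0 0 -2 0 0 0 0; -1 0 -1 0 0 0 0; -1 0 0 0 0 0 0; -1 0 0 0 0 0 0; 0 0 0 0 0 0 0; 0 0 0 0 0 0 0; 0 0 0 0 0 0 0; 0 0 0 0 0 0 0; 0 0 0 0 0 0 0; 0 0 0 0 0 0 0"

```text
clock: 33.68
eef_pos: [479.4, -129.5, 231.5]
tcp_rot: [-3.142, 0.001, -0.117]
contact_force: [0.0, -0.2, -0.2]
opening: 0.498
```

```bash
python3 snap.py w6; python3 -c "
from h import *
a=cv2.imread('pics/w6.png')[60:360,170:470]
s=r.grab_frame('side')[160:220,270:360]
cv2.imwrite('pics/w6c.png',np.hstack([cv2.resize(a,(400,400)),cv2.resize(s,(400,400*60//90*1),interpolation=cv2.INTER_CUBIC) if 0 else cv2.copyMakeBorder(cv2.resize(s,(400,267),interpolation=cv2.INTER_CUBIC),0,133,0,0,cv2.BORDER_CONSTANT)]))"
```

```text
33.6833 [ 479.4 -129.5  231.5] [-3.1415e+00  5.0000e-04 -1.1710e-01] [ 0.01 -0.22 -0.25] 0.0038447775524574606 1.4211344454804409
```

View pics/w6c.png

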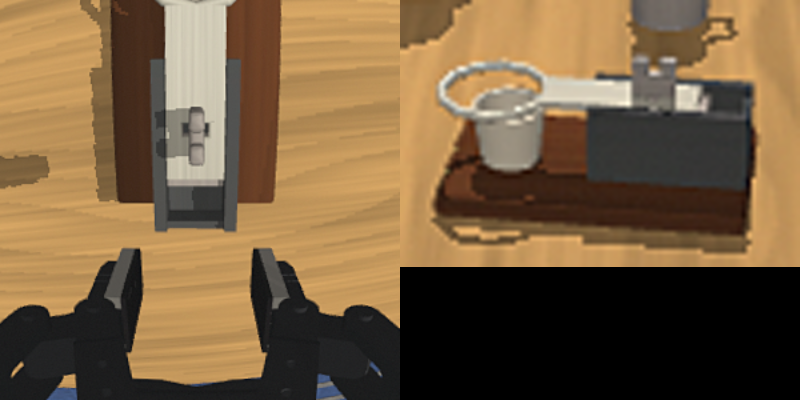

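The wing stands upright on the arm (left crop (197,135)), lies lengthwise along it, and the slot shows on both sides. The side view (655,85) shows it seated, and the fingers are clear. Handing in.

```bash
python3 -c "
from rig import r
print(r.sign_off())"
```

```text
the job is handed in; nothing more can be done
None
```

The sliding arm is locked and the job is handed in at about 34 s of the 72 s allowed; the sign-off gives no verdict.

- **Finding the slot:** I took the thumbscrew from the block and put its foot through the arm's slot. I then slid the arm about 22 mm with 3–4 mm of spring push, until the push vanished.
- **Locking:** A firm stop at x ≈ 510.3 mm confirmed the foot was in the plate's slot. I centred it at about 509.1 mm, pushed it home without resistance until the wing touched the arm, turned it 90° and let go.
- **Forces:** The highest I read was about 6 N sideways and 5.5 N vertically. I only read them at the end of each move, so peaks in between were not seen.

**Last checks:**
- **Wing seating:** It met the arm at a tool height of 101.8 mm, which agrees with the height it was gripped at.
- **Angle and position:** The tool had turned from 1.453 to -0.118 rad. The last pictures show the wing upright, lengthwise along the arm and centred over its slot.
- **Gripper and cup:** The gripper is open and clear, and the cup is in place under the ring.
- **Not re-measured:** I did not re-measure the round-knob screw, mug or pitcher at the end. The gripper showed no contact with them.

No check failed or disagreed.

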